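# Slide a tube tray from the lab jack onto the shaker

## Task

Load the tube tray onto the orbital shaker: slide it off the scissor jack, over the open gap and between the guides, until the sprung catch at the loading edge has snapped up behind the tray and holds it against the sprung buffer; the clamping frame with catch and buffer is not always screwed down at the same place, so push until you feel it home, then take your hand away. The tubes stand in the leading half, so keep a firm but gentle hand pressure down on the ledge at its trailing end while it crosses, so that the nose does not sag into the gap; keep it sliding instead of lifting it, and do not slam it into the buffer. Do not touch the tubes, and leave the flask and the other things on the bench where they are.

Things in the scene. Friction and masses are not known exactly. Their poses are not given: they have to be found in the camera images.
- tray: White plastic carrier tray, 140 mm wide (its x), 215 mm long (its y); nose at its -y, trailing end at its +y. Origin: centre of its underside, z up. Front 165 mm: a box with a white tube rack 49 mm high; behind it a flat ledge with a blue pad, 110 mm wide, 50 mm long, top 8 mm above the underside. With tubes it weighs 0.6 to 0.8 kg and balances about 40 mm towards the nose from its origin. It has nothing to grip.
- push_point (a point): Foot of the tray's upright trailing wall (140 mm wide, top 34 mm above the underside), mid-width, on the pad's top: 57.5 mm from the origin towards the trailing end, 8 mm above the underside. Axes as the tray's. Closed fingers set down on the ledge here can press down and push the wall. Hand force on it must stay under 45 N; about 10 N down keeps the nose up.
- tray_nose (a point): Underside of the tray where its flat floor ends at the nose, mid-width: 95.5 mm from the origin towards -y. From here the floor sweeps up 5 mm over the last 12 mm. Must not drop more than 3 mm below the platform's top.
- tray_tail (a point): Lower edge of the tray's trailing end, mid-width: 107.5 mm from the origin towards its +y.
- tubes: Eighteen upright sample tubes with blue caps, in the three rows nearest the nose, fixed in the rack; tops 80 mm above the tray's underside, the last row 67 mm behind the nose tip. Not to be touched. Origin and axes as the tray's.
- shaker: White orbital shaker. Origin on the bench under the lane's centre line; z up. Platform top at z = 110 mm, y = +125 (loading edge) to -205 mm, x = -105 to +195 mm. The tray travels towards the shaker's -y, axes parallel. Console under the gap: y = +120 to +215 mm, 75 mm high. On the platform is a steel clamping frame: two guides, catch and buffer. It is set 0 to 30 mm (not known) towards -y from the positions below.
- catch (a joint): Steel leaf catch in the middle of the frame's loading end, 40 mm wide: hinge at shaker y = +121 mm, inner end at y = +99 mm (less the frame's 0 to 30 mm); rad. 0: up, inner end 6 mm above the platform; 0.25 to 0.33: pressed flush by a tray on it. It pushes up with 1.5 to 3 N and snaps to 0 once the tray's trailing end is past its inner end: the tray is then caught.
- buffer (a joint): Sprung bar with black rubber face across the frame's far end, 100 mm wide, 18 mm high, face at shaker y = -111.5 mm (less the frame's 0 to 30 mm) when free; m pressed towards -y. Travel 9 mm, then hard. Resists with 3.5 N rising to 10 N; the catch snaps at about 5.5 mm, and the caught tray keeps it pressed 4 to 5 mm. The tray may never bear on it with over 25 N, so feel for it.
- guide_mouth (a point): Point on the platform's top, mid-lane, at its loading edge: shaker frame (0, +125, 110) mm, axes as the shaker's. The frame's guides stand 11 mm high, inner faces 73 mm either side of this centre line from y = +88 mm inwards, flared outwards by 8 mm ahead of that to y = +113 mm (both less the frame's 0 to 30 mm).
- jack: Steel scissor jack. Origin on the bench below the centre of its plate; plate 190 mm (x) by 260 mm (y), top 110 mm above the origin, 0.5 to 2.5 mm higher than the shaker's platform. The plate's edge facing the shaker is at its y = -130 mm; from there to the shaker's loading edge is an open gap of 90 to 110 mm.
- flask: Glass conical flask, 84 mm wide, 124 mm high, in a clip on the shaker's platform at shaker x = +140, y = -30 mm. Origin: centre of its underside. Leave it.
- reagent: Amber bottle with blue cap, 72 mm wide, 160 mm high, at the far side of the bench. Origin under its centre. Leave it.
- beaker: Glass beaker, 76 mm wide, 95 mm high, left of the jack. Origin under its centre. Leave it.
- spare_rack: White block rack with blue and red caps, 70 x 160 x 80 mm, left of the jack. Origin under its centre. Leave it.
- dishes: Stack of three clear dishes, 88 mm wide, 43 mm high, at the right end of the shaker. Origin under its centre. Leave it.
- timer: Grey bench timer, 55 x 70 x 22 mm, between robot and jack. Origin under its centre. Leave it.
- capbox: Open blue box, 130 x 80 x 45 mm, at the right end of the shaker. Origin under its centre. Leave it.

How it is judged:
By the outcome, as a careful person would: the job done as asked, in the order asked, and still so for the second after the job is handed in, with the robot touching nothing.
It also fails if it takes over 72 s, if anything falls off the work surface, if the arm or the gripper's body presses on something with over 40 N, if the wrist force passes 120 N, or if a joint passes its speed limit or range.

## Robot

A 7-joint arm with a two-finger parallel gripper is mounted at the origin on the work surface. World frame = base frame: x ahead of the robot, y to its left, z up, the work surface at z = 0. Lengths are in mm, angles in rad, forces in N, time in s.
With the tool pointing down it reaches from about 425 to 875 mm from the base axis. Payload 9.9 kg.
Tool frame: the origin (TCP) lies at the very end of the fingers, on their centre line; the grasp point (between the pads) lies manip.grip_point_offset behind it (manip.grip_point_offset is the distance from the TCP to the grasp point, in mm); z points along the fingers, y is the direction in which the jaws open and shut (so a half turn about z gives the same grasp; the last joint's range is limited). The gripper opens to 85 mm and grips with 20 to 120 N. Pads are 22 mm wide; open, the fingers measure 114 mm over their backs; the gripper's body (76 mm by 85 mm) begins 54 mm behind the grasp point. The pads swing forward as they close: fully open they stand 13 mm farther back than shut.
Start: joints at [1.017, 0.576, 0.025, 1.437, -0.015, 1.129, -0.057], TCP at [305.583, -601.871, 231.289] pointing down, gripper open.
Joint ranges: [-2.76, 2.76], [-0.34, 2.15], [-1.52, 1.57], [0.19, 2.46], [-1.09, 4.23], [0.17, 1.99], [-2.82, 2.82]. Speed limits (rad/s): [2.22, 2.22, 3.01, 3.01, 3.14, 3.14, 3.14].

## Interface

Orientations are given as a rotation vector (axis times angle).
In Python, from station import sensors, optics, manip gives the robot as it stands. The module is installed in compiled form; this text tells all that it offers.
- The arm moves only by the shell command python3 -m crank 'ROWS' [FORCE]. ROWS is JSON, a list of rows, each a list of 7 numbers: the turn, a rotation vector about the world's x, y, z in degrees, then the shift along the world's x, y, z in mm, then the opening in per cent of the stroke, from 0 (shut) to 100 (fully open). In form: [[rx, ry, rz, dx, dy, dz, fingers], ...]. A call has 1 to 20 rows; each row is the pose to reach, as a shift and turn from the pose commanded when the call began; what a row does not reach only later rows make up. A row lasts 1/8 s, in which the tool goes at most 62.5 mm and 10.7 degrees, less where a joint would pass 70% of its speed; a pose out of reach is approached as far as the arm can. A call with a gripper value outside its range is refused whole. The fingers move at their own pace and stop on an object; FORCE is the grip in N (left out, the last holds). Time passes only in rows, so rows that repeat a pose let the fingers close. It gives the time, the measured TCP pose, the force and the opening at its end, in the units of the state.
- sensors.observe(): the state, without advancing time (a new reading comes with each control period).
- optics.snapshot(name): name is "side" or "top" or "wrist"; returns (picture, depth): 384x512x3 uint8, red, green, blue; 384x512 float32, mm along the optical axis (not along the pixel's ray), 0 where there is no reading.
- optics.camera_info(name): a dict with "mtx" (3x3 intrinsics, pixels), "R" (3x3) and "t" (3): a world point X has camera coordinates R X + t; the wrist camera has in their place "mount" (4x4, takes a point from camera to tool coordinates, whose origin is the TCP and whose axes are the flange's). Camera axes: x right, y down, z forward; pixel columns grow to the right and rows downward; lengths in mm; the calibration is good to about 2 mm. A picture is of the moment at which its call begins: read the wrist's pose just before it. camera_info takes no time and is no camera call.
- manip.close_job(): hands the job in, once; it reports no verdict.
The state is a dict: "time_s": time; "q": joint angles; "dq": joint speeds; "joint_torque": joint torques, N m; "position": TCP position; "orientation": TCP orientation; "wrist_force": force on the tool from outside, world axes, zero at the start; "torque": the same for the moment, N m; "opening": opening from 0.0 (shut) to 1.0 (fully open).
Only numpy, scipy, OpenCV 4.12 (cv2) and the standard library are available. Lean on these libraries where they do the work, as an engineer would, in place of code of your own. Each camera call takes 0.05 s, during which the arm holds its last target.

## Working session

There is one attempt and no reset: what is moved stays moved. The work goes in short steps, Python scripts to look and compute and a shell command to move; the robot and the scene stay as the last step left them, time stands still between calls to the robot, and variables do not carry over. Pictures are saved under pics/ and viewed, and the job is handed in when it is done.

```bash
mkdir -p pics
python3 - <<'E'
from station import sensors, optics, manip
import cv2,numpy as np
s=sensors.observe()
print(s['time_s'],s['position'],s['orientation'],s['wrist_force'],s['opening'],manip.grip_point_offset)
for n in ["side","top"]:
    p,d=optics.snapshot(n)
    cv2.imwrite(f'pics/{n}0.png',p[:,:,::-1]); np.save(f'{n}0.npy',d); np.save(f'{n}0p.npy',p)
    i=optics.camera_info(n); print(n,i['mtx'].tolist(),np.round(i['R'],3).tolist(),i['t'])
E
```

```text
0.0 [ 305.35768655 -601.45592236  230.44568045] [-3.05376772e+00 -7.30831687e-01  7.38146489e-04] [-0.43399683  0.85030835  0.7195618 ] 0.9997898058020954 18.700000000000003
side [[424.7297350968089, 0.0, 252.21269723131164], [0.0, 424.7297350968089, 192.73350825089219], [0.0, 0.0, 1.0]] [[-0.819, -0.574, -0.019], [-0.416, 0.616, -0.668], [0.395, -0.54, -0.744]] [ 442.61131497  275.30653567 1196.42925965]
top [[434.84021658611783, 0.0, 261.1263647317557], [0.0, 434.84021658611783, 183.05881452514527], [0.0, 0.0, 1.0]] [[0.001, -1.0, 0.021], [-0.98, -0.005, -0.198], [0.198, -0.02, -0.98]] [ -33.05862002  539.92207849 1212.79713859]
```

View pics/top0.png

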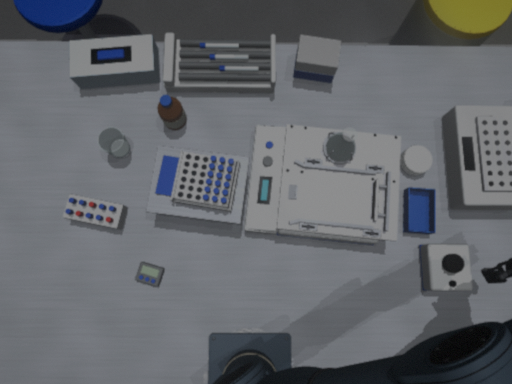

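View pics/side0.png

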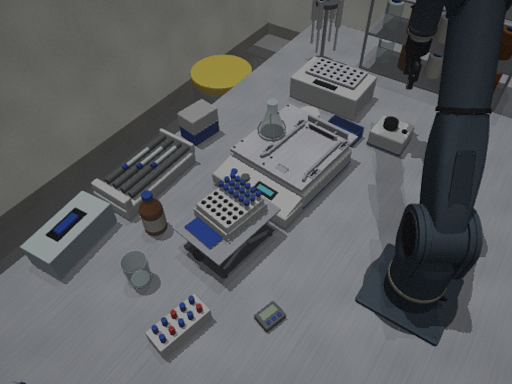

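```bash
cat > h.py <<'E'
import numpy as np,cv2
from station import optics
def cloud(n,d,info=None):
    i=optics.camera_info(n); K=np.array(i['mtx']); R=np.array(i['R']);t=np.array(i['t'])
    v,u=np.mgrid[0:d.shape[0],0:d.shape[1]]
    c=np.stack([(u-K[0,2])/K[0,0]*d,(v-K[1,2])/K[1,1]*d,d],-1)
    return (c-t)@R
def planepix(n,u,v,z):
    i=optics.camera_info(n); K=np.array(i['mtx']); R=np.array(i['R']);t=np.array(i['t'])
    r=R.T@np.array([(u-K[0,2])/K[0,0],(v-K[1,2])/K[1,1],1]); o=-R.T@t
    return o+r*(z-o[2])/r[2]
E
python3 - <<'E'
from h import *
d=np.load('top0.npy');P=cloud('top',d);p=np.load('top0p.npy')
c=p[115:250,140:410]
cv2.imwrite('pics/topc.png',cv2.resize(c[:,:,::-1],None,fx=2.95,fy=2.95,interpolation=cv2.INTER_CUBIC))
for u,v in [(168,175),(215,180),(160,210),(235,205),(300,150),(335,225),(335,195),(270,210),(450,300)]:
    print(u,v,np.round(P[v,u],1))
h=np.clip((P[115:250,140:410,2]-60)/120*255,0,255).astype(np.uint8)
cv2.imwrite('pics/toph.png',cv2.resize(cv2.applyColorMap(h,2),None,fx=2.95,fy=2.95,interpolation=0))
E
```

```text
168 175 [548.3 227.2 118.7]
215 180 [526.4  93.9 159.6]
160 210 [451.9 246.1 111.7]
235 205 [466.6  41.7 111.1]
300 150 [ 623.6 -139.6  114.5]
335 225 [ 411.8 -231.1  118.4]
335 195 [ 495.9 -235.2  111. ]
270 210 [458.3 -56.1  74.3]
450 300 [ 206.7 -583.2   -1.3]
```

View pics/topc.png

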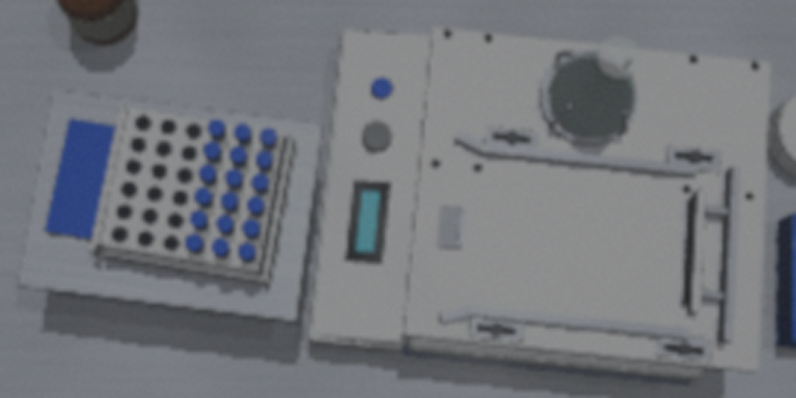

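View pics/toph.png

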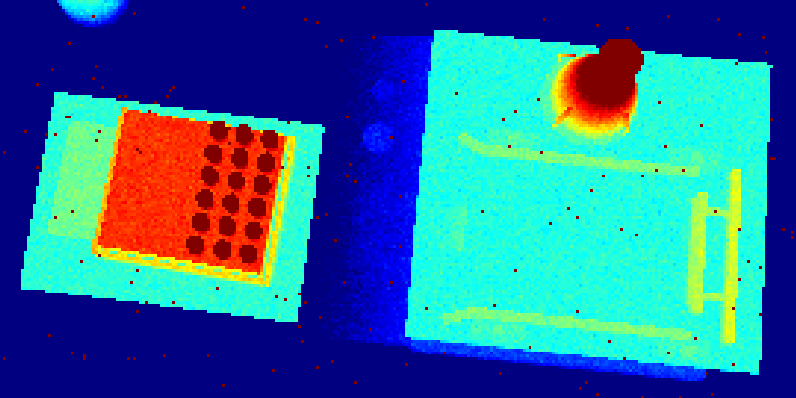

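Run:
```python
from h import *
d=np.load('top0.npy');P=cloud('top',d);p=np.load('top0p.npy').astype(int)
x,y,z=P[...,0],P[...,1],P[...,2]
def rect(m,n,clean=True):
    m=m.astype(np.uint8)
    if clean: m=cv2.morphologyEx(m,cv2.MORPH_OPEN,np.ones((3,3),np.uint8))
    k,l,s,c=cv2.connectedComponentsWithStats(m); b=1+np.argmax(s[1:,4]); m=l==b
    pts=P[m][:,:2].astype(np.float32); r=cv2.minAreaRect(pts)
    print(n,m.sum(),'c',np.round(r[0],1),'s',np.round(r[1],1),'a',round(r[2],2),'z',np.median(P[m][:,2])); return m
reg=(d>0)
rack=rect(reg&(z>150)&(z<168)&(y>20)&(y<260)&(x>400)&(x<650),'racktop')
box=rect(reg&(z>130)&(z<168)&(y>20)&(y<260)&(x>400)&(x<650),'box')
jack=rect(reg&(z>100)&(z<215)&(y>10)&(y<320)&(x>380)&(x<680),'jackplate')
pad=(p[...,2]-p[...,0]>60)&reg&(y>150)&(y<290)&(x>400)&(x<650)
rect(pad,'pad')
rect(reg&(z>100)&(z<130)&(y<-40)&(y>-500)&(x>300)&(x<750),'plat')
# line-fits for platform edges
m=reg&(z>100)&(z<130)&(y<-40)&(y>-520)&(x>300)&(x<750)
# guide pixels
g=reg&(z>116.5)&(z<126)&(y<-70)&(y>-460)&(x>330)&(x<680)
g=cv2.morphologyEx(g.astype(np.uint8),cv2.MORPH_CLOSE,np.ones((3,3),np.uint8))
k,l,s,c=cv2.connectedComponentsWithStats(g)
for b in range(1,k):
    if s[b,4]>25:
        q=P[l==b]; q=q[np.abs(q[:,2]-121)<6]; 
        L=cv2.fitLine(q[:,:2].astype(np.float32),cv2.DIST_HUBER,0,.01,.01).ravel()
        print(s[b],np.round(np.median(q,0),1),'min',q.min(0).round(),'max',q.max(0).round(),'dir deg',np.degrees(np.arctan2(L[0],-L[1])).round(2))
mm=reg&(z>106)&(z<114)&(y<-70)&(y>-400)&(x>460)&(x<540); print('platz',np.median(z[mm]))
jj=reg&(z>106)&(z<116)&(y>30)&(y<280)&(x>440)&(x<462); print('jackz',np.median(z[jj]))
```

```text
racktop 1423 c [534.9 153.7] s [ 82.7 128.6] a 80.5 z 159.68873517316266
box 2042 c [530.3 125.7] s [156.2 139.7] a 80.41 z 159.4179215422431
jackplate 6244 c [525.2 144.5] s [260.8 190.6] a 82.73 z 121.39300790001127
pad 559 c [549.1 230.7] s [ 41.7 107. ] a 80.34 z 118.29600497255713
plat 11440 c [ 536.1 -251.8] s [330.4 301.7] a 84.21 z 109.44972167222318
[324 145  28  19 111] [ 594.9 -231.8  118.7] min [ 585. -280.  115.] max [ 636. -207.  127.] dir deg 154.83
[295 159  83  16 316] [ 570.5 -236.1  119.9] min [ 554. -355.  115.] max [ 597. -124.  125.] dir deg 173.56
[372 173  16  59 330] [ 474.4 -349.6  123.9] min [ 396. -381.  115.] max [ 557. -333.  127.] dir deg 85.54
[290 219  86  17 328] [ 414.4 -225.1  119.8] min [ 385. -340.  115.] max [ 428. -108.  127.] dir deg 174.48
platz 109.22327422885148
jackz 110.37770424320786
```

```bash
python3 - <<'E'
from scipy.spatial.transform import Rotation as R
import numpy as np
y=R.from_euler('z',53.3,degrees=True)
a=np.radians(-9.8); t=R.from_rotvec(np.radians(-6)*np.array([np.cos(a),np.sin(a),0]))
print(np.degrees((t*y).as_rotvec()))
c=R.from_rotvec([-3.05376772e+00,-7.30831687e-01,7.38e-04]); print((t*y*c).as_matrix().round(3))
E
python3 -m crank '[[0,0,8,10,20,40,0],[0,0,16,30,70,40,0],[0,0,24,55,130,40,0],[0,0,32,80,190,40,0],[0,0,40,105,250,40,0],[0,0,48,125,310,40,0],[0,0,53,142,370,40,0],[0,0,53,160,430,40,0],[0,0,53,176,490,40,0],[0,0,53,192,550,40,0],[0,0,53,206,610,40,0],[0,0,53,218,670,40,0],[0,0,53,230,730,40,0],[0,0,53,238,790,40,0],[0,0,53,243,831,40,0],[0,0,53,243,831,40,0],[0,0,53,243,831,40,0]]'
```

```text
[-5.00463609  3.69648157 53.24983381]
[[ 0.169  0.985 -0.019]
 [ 0.98  -0.17  -0.103]
 [-0.105 -0.002 -0.995]]
time_s: 2.22
position: [548.5, 228.3, 270.8]
orientation: [2.408, 2.017, -0.002]
wrist_force: [-0.2, -0.3, -0.1]
opening: -0.001
```

Run:
```python
from h import *
from station import sensors
from scipy.spatial.transform import Rotation as Rr
s=sensors.observe(); p,d=optics.snapshot('wrist'); i=optics.camera_info('wrist')
print(s['position'],s['orientation']); M=np.array(i['mount']);print(M.round(3),i['mtx'])
cv2.imwrite('pics/w1.png',p[:,:,::-1])
K=np.array(i['mtx']);v,u=np.mgrid[0:384,0:512]
c=np.stack([(u-K[0,2])/K[0,0]*d,(v-K[1,2])/K[1,1]*d,d],-1)
T=c@M[:3,:3].T+M[:3,3]; W=T@Rr.from_rotvec(s['orientation']).as_matrix().T+s['position']
np.savez('w1.npz',p=p,d=d,W=W)
```

```text
[548.48714788 228.30889305 270.78793327] [ 2.40798127e+00  2.01718332e+00 -2.10843580e-03]
[[-1.00000e-03 -9.45000e-01 -3.27000e-01  8.49540e+01]
 [ 1.00000e+00 -1.00000e-03  1.00000e-03  1.04900e+00]
 [-1.00000e-03 -3.27000e-01  9.45000e-01 -1.44048e+02]
 [ 0.00000e+00  0.00000e+00  0.00000e+00  1.00000e+00]] [[309.1640383    0.         253.66583517]
 [  0.         309.1640383  189.62122802]
 [  0.           0.           1.        ]]
```

View pics/w1.png

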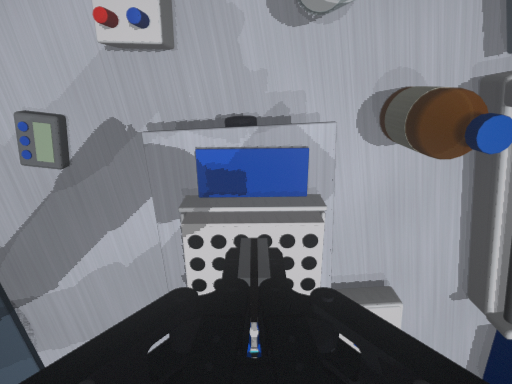

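Run:
```python
import numpy as np,cv2
f=np.load('w1.npz');p=f['p'].astype(int);W=f['W'];d=f['d']
pad=((p[...,2]-p[...,0])>80); pad[:140]=0;pad[205:]=0;pad[:,:190]=0;pad[:,315:]=0
q=W[pad&(d>0)]; print('pad z',np.median(q[:,2]))
r=cv2.minAreaRect(q[:,:2].astype(np.float32)); print(r)
for y in (170,):
  print('jackz', np.median(W[150:200,150:180,2]),np.median(W[150:200,316:328,2]),np.median(W[150:200,200:300,2]))
print('wall strip', [np.round(W[v,250],1).tolist() for v in range(192,226,3)])
# jack plate edge back corners
for u,v in [(197,149),(307,149),(309,196),(198,196),(182,198),(325,197)]: print(u,v,W[v,u].round(1))
```

```text
pad z 121.01574728540086
((548.2975463867188, 228.66986083984375), (49.90621566772461, 109.087158203125), 80.49652862548828)
jackz 112.85265938836335 113.19767138688947 121.05330063923942
wall strip [[542.7, 210.1, 122.4], [542.1, 206.7, 121.7], [541.8, 205.0, 125.8], [541.9, 204.9, 133.9], [542.0, 204.9, 141.8], [541.8, 203.9, 146.6], [541.3, 201.1, 147.2], [540.4, 196.4, 143.2], [540.3, 195.6, 148.4], [540.4, 195.7, 155.4], [540.6, 196.0, 162.5], [540.3, 194.1, 164.7]]
197 149 [500.4 261.8 121.1]
307 149 [604.6 243.  120.4]
309 196 [600.6 195.1 121.7]
198 196 [489.3 213.8 118.4]
182 198 [470.6 212.4 111.8]
325 197 [564.5 311.9 414.7]
```

```bash
python3 -m crank '[[-5.9,1.0,0,0,0,-50,0],[-5.9,1.0,0,0,0,-95,0],[-5.9,1.0,0,0,0,-125,0],[-5.9,1.0,0,0,0,-140,0],[-5.9,1.0,0,0,0,-143,0],[-5.9,1.0,0,0,0,-143,0]]'
python3 -m crank '[[0,0,0,0,0,-1,0],[0,0,0,0,0,-2,0],[0,0,0,0,0,-2,0]]'
```

```text
time_s: 3.02
position: [549.2, 229.0, 129.3]
orientation: [2.355, 1.972, -0.12]
wrist_force: [0.8, -0.1, 0.0]
opening: 0.002
time_s: 3.4
position: [548.6, 229.2, 126.5]
orientation: [2.354, 1.973, -0.122]
wrist_force: [0.4, 0.9, 0.2]
opening: -0.002
```

```bash
python3 -m crank '[[0,0,0,-0.8,-5,-1,0],[0,0,0,-1.5,-9,-2,0],[0,0,0,-1.5,-9,-3,0],[0,0,0,-1.5,-9,-3,0]]'
python3 -m crank '[[0,0,0,0,0,-1,0],[0,0,0,0,0,-1,0],[0,0,0,0,0,-1,0]]'
python3 -c "
from station import sensors
from scipy.spatial.transform import Rotation as R
s=sensors.observe();print(s['position'],R.from_rotvec(s['orientation']).as_matrix().round(3),s['wrist_force'])"
```

```text
time_s: 3.9
position: [547.1, 220.1, 123.2]
orientation: [2.354, 1.973, -0.122]
wrist_force: [-0.1, -0.0, -0.3]
opening: 0.005
time_s: 4.28
position: [547.1, 220.3, 122.3]
orientation: [2.354, 1.973, -0.122]
wrist_force: [-0.2, -0.1, -0.6]
opening: -0.003
[547.06630316 220.25371644 122.2790958 ] [[ 0.174  0.985 -0.017]
 [ 0.979 -0.175 -0.103]
 [-0.104  0.001 -0.995]] [-0.18572257 -0.0854987  -0.64184146]
```

```bash
python3 -m crank '[[0,0,0,0,0,-1,0],[0,0,0,0,0,-1,0]]'
python3 -m crank '[[0,0,0,0,0,-1,0],[0,0,0,0,0,-1,0]]'
```

```text
time_s: 4.53
position: [547.0, 220.1, 121.2]
orientation: [2.354, 1.973, -0.122]
wrist_force: [-0.3, 0.6, 0.3]
opening: -0.0
time_s: 4.78
position: [547.2, 220.2, 120.5]
orientation: [2.354, 1.972, -0.122]
wrist_force: [-1.1, 0.1, 3.9]
opening: 0.001
```

```bash
python3 -m crank '[[0,0,0,-0.3,-2,0,0],[0,0,0,-0.7,-4,0,0],[0,0,0,-0.7,-4,0,0]]'
python3 -m crank '[[0,0,0,-0.3,-1.5,0,0],[0,0,0,-0.3,-1.5,0,0]]'
```

```text
time_s: 5.15
position: [546.6, 216.2, 120.5]
orientation: [2.354, 1.972, -0.121]
wrist_force: [0.3, 1.9, 4.1]
opening: 0.001
time_s: 5.4
position: [546.3, 214.8, 120.5]
orientation: [2.354, 1.973, -0.121]
wrist_force: [0.5, 1.2, 4.4]
opening: 0.001
```

```bash
python3 -m crank '[[0,0,0,-0.2,-1,-1,0],[0,0,0,-0.5,-3,-2,0],[0,0,0,-0.5,-3,-2,0]]'
```

```text
time_s: 5.78
position: [546.5, 214.4, 120.2]
orientation: [2.354, 1.975, -0.114]
wrist_force: [-1.8, 5.6, 16.9]
opening: 0.001
```

```bash
python3 -m crank '[[0,0,0.25,-1,-5,0.2,0],[0,0,0.5,-2,-10,0.2,0],[0,0,0.75,-3,-15,0.2,0],[0,0,1,-4,-20,0.2,0]]'
```

```text
time_s: 6.28
position: [543.1, 194.0, 120.2]
orientation: [2.336, 1.994, -0.112]
wrist_force: [1.5, 6.1, 16.0]
opening: 0.004
```

```bash
python3 -m crank '[[0,0,0.25,-1,-5,0.1,0],[0,0,0.5,-2,-10,0.2,0],[0,0,0.75,-3,-15,0.3,0],[0,0,1,-4,-20,0.3,0],[0,0,1.25,-5,-25,0.3,0],[0,0,1.5,-6,-30,0.3,0]]'
cat > look.py <<'E'
import sys
from h import *
n=sys.argv[1]
p,d=optics.snapshot('top');P=cloud('top',d);x,y,z=P[...,0],P[...,1],P[...,2]
p2=p.astype(int)
cv2.imwrite(f'pics/t{n}.png',cv2.resize(p[115:250,140:410,::-1],None,fx=2.95,fy=2.95,interpolation=cv2.INTER_CUBIC))
# blue caps: z ~ 180-200
cap=(p2[...,2]-p2[...,0]>35)&(z>180)&(z<205)&(x>350)&(x<650)&(y<300)&(y>-420)
k,l,s,c=cv2.connectedComponentsWithStats(cap.astype(np.uint8))
q=np.array([np.median(P[l==b],0) for b in range(1,k) if s[b,4]>=12]); print(len(q))
if len(q)>=10:
    m=q.mean(0); r=cv2.minAreaRect(P[cap][:,:2].astype(np.float32)); print('caps rect',np.round(r[0],1),np.round(r[1],1),round(r[2],2),'z',m[2].round(1))
    th=np.radians(-5.8);o=np.array([495.4,-207.5]);ex=np.array([np.cos(th),np.sin(th)]);ey=np.array([-np.sin(th),np.cos(th)])
    print('capcentre shaker',(np.array(r[0])-o)@ex,(np.array(r[0])-o)@ey)
E
python3 look.py 1
```

```text
time_s: 7.02
position: [537.0, 163.7, 120.3]
orientation: [2.309, 2.024, -0.112]
wrist_force: [1.1, 6.6, 14.2]
opening: 0.0
13
caps rect [518.8  32. ] [ 59.9 110.3] 80.88 z 190.1
capcentre shaker -0.8798210897796094 240.64266508652383
```

View pics/t1.png

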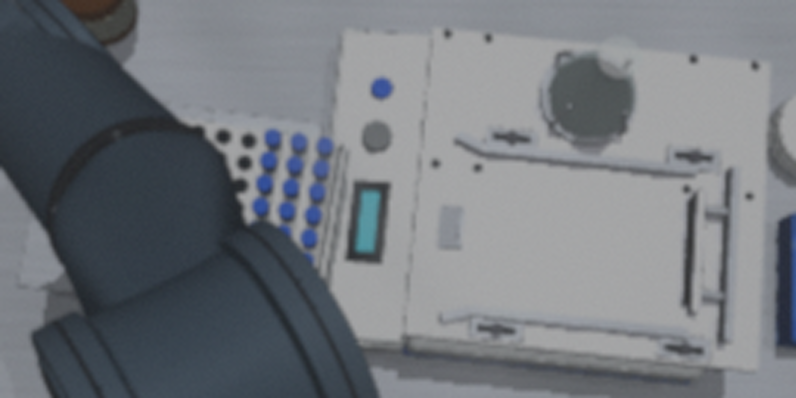

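```bash
cat > look.py <<'E'
import sys
from h import *
from scipy.optimize import least_squares
from scipy.spatial import cKDTree
def caps(p,P,n=None):
    p2=p.astype(int);x,y,z=P[...,0],P[...,1],P[...,2]
    cap=(p2[...,2]-p2[...,0]>35)&(z>180)&(z<205)&(x>350)&(x<650)&(y<300)&(y>-420)
    k,l,s,c=cv2.connectedComponentsWithStats(cap.astype(np.uint8))
    return np.array([P[l==b].mean(0) for b in range(1,k) if s[b,4]>=15])
th=np.radians(-5.8);o=np.array([495.4,-207.5]);S=np.array([[np.cos(th),np.sin(th)],[-np.sin(th),np.cos(th)]])
T0=np.array([534.7,149.7]);y0=np.radians(-9.8)
A=caps(np.load('top0p.npy'),cloud('top',np.load('top0.npy')))[:,:2]
n=sys.argv[1];g=np.array(eval(sys.argv[2]))
p,d=optics.snapshot('top');P=cloud('top',d)
cv2.imwrite(f'pics/t{n}.png',cv2.resize(p[115:250,140:410,::-1],None,fx=2.95,fy=2.95,interpolation=cv2.INTER_CUBIC))
B=caps(p,P); tz=B[:,2].mean();B=B[:,:2]
def f(v):
    c,s=np.cos(v[2]),np.sin(v[2]);Q=(A-T0)@np.array([[c,s],[-s,c]])+T0+v[:2]
    return cKDTree(Q).query(B)[0]
def ff(v):
    c,s=np.cos(v[2]),np.sin(v[2]);Q=(A-T0)@np.array([[c,s],[-s,c]])+T0+v[:2]
    i=cKDTree(Q).query(B)[1]; return (Q[i]-B).ravel()
r=min((least_squares(ff,[g[0]+a,g[1]+b,np.radians(g[2])],loss='soft_l1') for a in(-5,0,5) for b in(-6,0,6)),key=lambda r:r.cost)
v=r.x; og=T0+v[:2]; so=S@(og-o)
print(len(A),len(B),'rms',np.sqrt((ff(v)**2).mean()).round(2),'tray shaker xy',so.round(1),'yaw rel',np.degrees(y0+v[2]-th).round(2),'capz',tz.round(1))
E
python3 look.py 1b "[-7,-50,2.5]"
```

```text
18 13 rms 0.43 tray shaker xy [ -1.1 307.2] yaw rel -3.62 capz 190.3
```

```bash
python3 -m crank '[[0,0,0,0,3,3,0],[0,0,0.5,-12,5,4,0],[0,0,1,-25,7,4,0],[0,0,1.7,-37,9,4,0],[0,0,1.7,-37,9,2.8,0],[0,0,1.7,-37,7,2.5,0],[0,0,1.7,-37,6.2,2.5,0]]'
```

```text
time_s: 8.0
position: [498.9, 168.0, 121.2]
orientation: [2.279, 2.055, -0.117]
wrist_force: [-0.1, 2.5, -0.2]
opening: 0.001
```

```bash
python3 -m crank '[[0,0,0,-0.3,-3,0,0],[0,0,0,-0.6,-6,0,0],[0,0,0,-0.6,-6,0,0]]'; python3 look.py 2 "[-10,-54,3]"
```

```text
time_s: 8.38
position: [498.0, 161.2, 121.3]
orientation: [2.279, 2.055, -0.119]
wrist_force: [-0.3, -0.4, 0.2]
opening: -0.003
18 18 rms 0.35 tray shaker xy [-1.000e-01  3.007e+02] yaw rel -2.07 capz 190.3
```

```bash
python3 -m crank '[[0,0,0,-0.3,-3,0,0],[0,0,0,-0.6,-6,0,0],[0,0,0,-0.8,-8,0,0],[0,0,0,-0.8,-8,0,0]]'; python3 look.py 3 "[-10,-62,4]"
```

```text
time_s: 8.93
position: [497.2, 153.4, 121.3]
orientation: [2.279, 2.055, -0.119]
wrist_force: [-0.3, 0.1, -0.3]
opening: -0.003
18 18 rms 0.31 tray shaker xy [  1.5 293.8] yaw rel -0.89 capz 190.4
```

```bash
python3 -m crank '[[0,0,0,-0.3,-2.5,0,0],[0,0,0,-0.5,-5,0,0],[0,0,0,-0.5,-5,0,0]]'; python3 look.py 4 "[-10,-67,4]"
python3 - <<'E'
from h import *
p=cv2.imread('pics/t4.png')
E
```

```text
time_s: 9.35
position: [496.7, 148.4, 121.3]
orientation: [2.279, 2.055, -0.119]
wrist_force: [-0.3, -0.5, -0.7]
opening: -0.002
18 18 rms 0.35 tray shaker xy [  1.8 289.5] yaw rel 0.37 capz 190.5
```

View pics/t4.png

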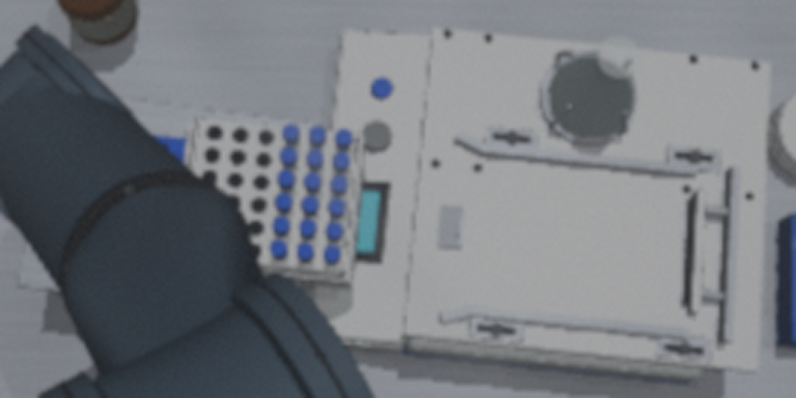

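```bash
cat > al.py <<'E'
from h import *
import look_caps as lc
E
python3 - <<'E'
import re
s=open('look.py').read(); i=s.index("n=sys.argv"); open('lk.py','w').write(s[:i])
E
rm al.py
python3 - <<'E'
from lk import *
# direct lattice yaw: initial caps relative to T0/y0
def lat(Q,g):
    # project with yaw g: fit pitch lattice: minimise
    best=None
    from scipy.optimize import least_squares
    best=None
    for a in np.radians(np.arange(g-4,g+4,.05)):
        R=np.array([[np.cos(a),np.sin(a)],[-np.sin(a),np.cos(a)]]); L=(Q-Q.mean(0))@R.T
        # cluster by x and y
        def res(u):
            u=np.sort(u); gaps=np.diff(u)>8; gs=np.split(u,np.where(gaps)[0]+1); return sum(((q-q.mean())**2).sum() for q in gs),[q.mean() for q in gs]
        c=res(L[:,0]);d=res(L[:,1])
        if best is None or c[0]+d[0]<best[0]: best=(c[0]+d[0],np.degrees(a),c[1],d[1])
    return best
for nm,g in (('0',-9.8),):
    print('init',lat(A,g))
d=None
p,dd=optics.snapshot('top');P=cloud('top',dd);B=caps(p,P)[:,:2];print(len(B))
b=lat(B,-5.8);print('now',b)
a=np.radians(b[1]);ey=np.array([-np.sin(a),np.cos(a)]);ex=np.array([np.cos(a),np.sin(a)])
print('mean',B.mean(0),'lat grid centre',(b[2][0]+b[2][-1])/2, 'shaker',S@(B.mean(0)-o))
# guides: accumulate depth
D0=np.load('top0.npy');
Ps=[P[...],cloud('top',D0)]
for q in Ps:
    Q=q.reshape(-1,3); L=np.c_[(Q[:,:2]-o)@S.T,Q[:,2]]
    for sgn in (1,-1):
        m=(L[:,2]>115)&(L[:,2]<124)&(L[:,0]*sgn>70)&(L[:,0]*sgn<88)&(L[:,1]<55)&(L[:,1]>-115)
        G=L[m]; k=np.polyfit(G[:,1],G[:,0],1); print(sgn,m.sum(),'x at y=0',k[1].round(2),'slope deg',np.degrees(np.arctan(k[0])).round(2))
    # platform loading edge
    m=(L[:,2]>106)&(L[:,2]<114)&(abs(L[:,0])<100)&(L[:,1]>60)&(L[:,1]<135)
    for x0 in (-80,-40,0,40,80):
        mm=m&(abs(L[:,0]-x0)<15); print(x0,np.sort(L[mm,1])[-3:].round(1),end=' ')
    m=(L[:,2]>116)&(L[:,2]<130)&(abs(L[:,0])<45)&(L[:,1]<-80)&(L[:,1]>-200)
    h=np.histogram(L[m,1],bins=np.arange(-200,-79,4)); print('\nbuffer',[(int(e),int(c)) for e,c in zip(h[1],h[0])if c])
E
```

```text
init (np.float64(1.5877668880926574), np.float64(-9.399999999999938), [np.float64(-52.63453903445578), np.float64(-31.265267641089185), np.float64(-10.478126279519158), np.float64(10.647031448089486), np.float64(31.22298208968353), np.float64(52.5079194172903)], [np.float64(-23.29631108074608), np.float64(-0.07665010176808142), np.float64(23.372961182514143)])
18
now (np.float64(2.0493668627318997), np.float64(-5.049999999999933), [np.float64(-52.52491484388981), np.float64(-31.517707716103814), np.float64(-10.534776750613473), np.float64(10.506041525207108), np.float64(31.6856273688), np.float64(52.385730416599564)], [np.float64(-23.368747271761567), np.float64(-0.05318752700705121), np.float64(23.4219347987686)])
mean [520.3508575   12.98786289] lat grid centre -0.06959221364512302 shaker [  2.5414398  221.88056259]
1 218 x at y=0 76.8 slope deg 0.39
-1 209 x at y=0 -78.25 slope deg -0.14
-80 [124.7 124.9 124.9] -40 [124.5 124.8 125. ] 0 [124.4 124.6 125. ] 40 [124.4 124.7 124.8] 80 [124.4 124.5 124.8] 
buffer [(-176, 9), (-172, 17), (-168, 49), (-164, 7), (-160, 9), (-156, 8), (-152, 8), (-148, 11), (-144, 36), (-140, 50), (-136, 50), (-132, 27), (-88, 1)]
1 207 x at y=0 76.62 slope deg 0.04
-1 211 x at y=0 -78.43 slope deg -0.13
-80 [124.2 124.7 125. ] -40 [124.1 124.4 124.7] 0 [124.3 124.6 125.1] 40 [124.  124.7 124.8] 80 [124.1 124.7 124.7] 
buffer [(-176, 17), (-172, 25), (-168, 50), (-164, 8), (-160, 6), (-156, 10), (-152, 9), (-148, 12), (-144, 37), (-140, 51), (-136, 47), (-132, 29)]
```

```bash
python3 -m crank '[[0,0,0,0,3,1.5,0],[0,0,0,12,2,1.5,0],[0,0,0,24,1,1.5,0],[0,0,0,36,0,1.5,0],[0,0,0,36,-2,0,0],[0,0,0,36,-6,0,0],[0,0,0,35.5,-10,0,0],[0,0,0,35.2,-12,0,0]]'
cat > lk2.py <<'E'
from lk import *
def lat(Q,g):
    best=None
    for a in np.radians(np.arange(g-4,g+4,.05)):
        R=np.array([[np.cos(a),np.sin(a)],[-np.sin(a),np.cos(a)]]); L=(Q-Q.mean(0))@R.T
        def res(u):
            u=np.sort(u); gs=np.split(u,np.where(np.diff(u)>8)[0]+1); return sum(((q-q.mean())**2).sum() for q in gs)
        c=res(L[:,0])+res(L[:,1])
        if best is None or c<best[0]: best=(c,np.degrees(a))
    return best
p,dd=optics.snapshot('top');P=cloud('top',dd);B=caps(p,P);z=B[:,2];B=B[:,:2]
cv2.imwrite(f'pics/t{sys.argv[1]}.png',cv2.resize(p[115:250,140:410,::-1],None,fx=2.95,fy=2.95,interpolation=cv2.INTER_CUBIC))
b=lat(B,-5.8);m=S@(B.mean(0)-o)
r=np.radians(b[1]+5.8); og=m+66*np.array([-np.sin(r),np.cos(r)])
print(len(B),'yawrel',round(b[1]+5.8,2),'origin(if 18 caps)',og.round(1),'z slope',np.polyfit((B-o)@S[1],z,1)[0].round(4),z.mean().round(1))
E
python3 lk2.py 5
```

```text
time_s: 10.45
position: [531.7, 136.6, 121.4]
orientation: [2.278, 2.056, -0.118]
wrist_force: [0.1, 2.0, -1.0]
opening: -0.0
16 yawrel 0.7 origin(if 18 caps) [  8.2 277.7] z slope 0.0058 190.2
```

```bash
sed -i 's/y0=np.radians(-9.8)/y0=np.radians(-9.4)/' look.py; python3 look.py 6 "[-14,-80,4.2]"
```

```text
18 16 rms 0.42 tray shaker xy [  1.7 280.4] yaw rel 0.71 capz 190.2
```

```bash
python3 -m crank '[[0,0,0,0,3,1.5,0],[0,0,0,12,2,1.5,0],[0,0,0,24,1,1.5,0],[0,0,0,36,0,1.5,0],[0,0,0,36,-3,0,0],[0,0,0,36,-5,0,0],[0,0,0,35.8,-7,0,0],[0,0,0,35.8,-7,0,0]]';  python3 look.py 7 "[-14,-83,3.7]"
```

```text
time_s: 11.55
position: [567.4, 129.7, 121.4]
orientation: [2.278, 2.056, -0.119]
wrist_force: [-0.6, 1.5, -0.4]
opening: -0.002
18 9 rms 0.37 tray shaker xy [  1.3 277.4] yaw rel 0.27 capz 190.3
```

```bash
python3 -m crank '[[0,0,0,0,3,1.5,0],[0,0,0,-12,4.5,1.5,0],[0,0,0,-24,5.5,1.5,0],[0,0,0,-36,6.5,1.5,0],[0,0,0,-36,5,0,0],[0,0,0,-36,4,-1,0],[0,0,0,-36,3.5,-2.3,0],[0,0,0,-36,3.5,-2.8,0]]'
```

```text
time_s: 12.6
position: [532.0, 133.8, 120.1]
orientation: [2.278, 2.055, -0.116]
wrist_force: [-7.5, -0.4, 25.3]
opening: 0.002
```

```bash
python3 -m crank '[[0,0,0,-0.5,-2,0.8,0],[0,0,0,-1.3,-6,1.2,0],[0,0,0,-2.1,-10,1.3,0],[0,0,0,-3,-15,1.3,0],[0,0,0,-4,-20,1.3,0]]';  python3 look.py 8 "[-18,-103,3.7]"
```

```text
time_s: 13.22
position: [529.0, 114.3, 120.4]
orientation: [2.278, 2.056, -0.113]
wrist_force: [0.2, 3.9, 6.7]
opening: -0.002
18 16 rms 0.66 tray shaker xy [ -0.3 258.7] yaw rel 0.51 capz 190.4
```

```bash
python3 -m crank '[[0,0,0,-0.3,-1,-0.8,0],[0,0,0,-0.8,-4,-1.3,0],[0,0,0,-1.2,-8,-1.3,0],[0,0,0,-1.6,-12,-1.3,0]]';  python3 look.py 9 "[-20,-115,3.7]"
```

```text
time_s: 13.78
position: [528.5, 103.7, 120.2]
orientation: [2.277, 2.056, -0.108]
wrist_force: [0.6, 7.0, 15.5]
opening: -0.005
18 15 rms 0.61 tray shaker xy [1.000e-01 2.483e+02] yaw rel 0.23 capz 190.2
```

```bash
python3 -m crank '[[0,0,0,-0.6,-5,0,0],[0,0,0,-1.2,-10,0,0],[0,0,0,-1.8,-15,0,0],[0,0,0,-2.4,-20,0,0]]';  python3 look.py 10 "[-22,-135,3.7]"
```

```text
time_s: 14.32
position: [526.2, 83.6, 120.2]
orientation: [2.277, 2.056, -0.108]
wrist_force: [1.2, 6.2, 15.4]
opening: -0.001
18 15 rms 0.44 tray shaker xy [2.00e-01 2.28e+02] yaw rel 0.13 capz 190.3
```

```bash
python3 -m crank '[[0,0,0,-0.6,-5,0,0],[0,0,0,-1.2,-10,0,0],[0,0,0,-1.8,-15,0,0],[0,0,0,-2.4,-20,0,0]]';  python3 look.py 11 "[-24,-155,3.7]"
```

```text
time_s: 14.88
position: [523.9, 63.5, 120.2]
orientation: [2.277, 2.056, -0.108]
wrist_force: [0.4, 6.6, 16.7]
opening: 0.0
18 15 rms 0.37 tray shaker xy [-2.00e-01  2.08e+02] yaw rel 0.17 capz 190.4
```

View pics/t11.png

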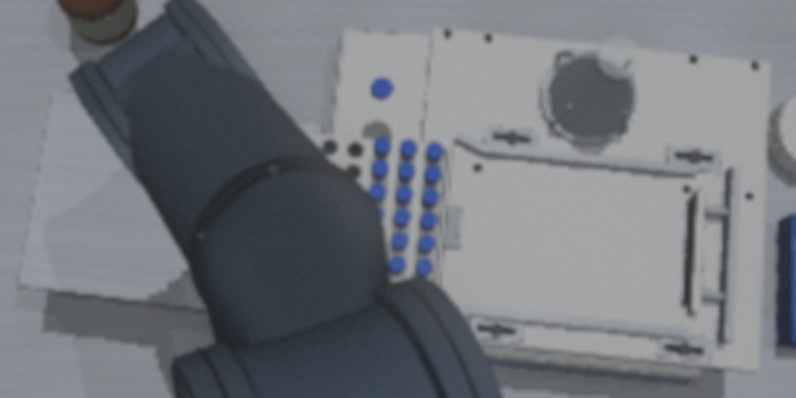

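```bash
python3 -m crank '[[0,0,0,-0.5,-5,0.2,0],[0,0,0,-1,-10,0.5,0],[0,0,0,-1.5,-15,0.8,0],[0,0,0,-2.1,-20,1,0]]'
```

```text
time_s: 15.42
position: [520.8, 42.6, 120.3]
orientation: [2.278, 2.056, -0.112]
wrist_force: [0.3, 3.7, 7.4]
opening: -0.002
```

```bash
python3 -m crank '[[0,0,0,-0.5,-5,0,0],[0,0,0,-1,-10,0.1,0],[0,0,0,-1.5,-15,0.3,0],[0,0,0,-2.1,-19,0.4,0]]';  python3 look.py 12 "[-26,-195,3.7]"
```

```text
time_s: 15.92
position: [518.4, 23.0, 120.5]
orientation: [2.278, 2.056, -0.114]
wrist_force: [1.1, 2.9, 7.0]
opening: 0.0
18 13 rms 0.38 tray shaker xy [ -1.2 166.5] yaw rel -0.0 capz 188.7
```

```bash
python3 -m crank '[[0,0,0,-0.5,-4,0.4,0],[0,0,0,-1,-9,0.7,0],[0,0,0,-1.5,-14,0.8,0],[0,0,0,-2,-19,0.8,0]]'
```

```text
time_s: 16.48
position: [514.8, 2.8, 120.5]
orientation: [2.279, 2.056, -0.119]
wrist_force: [0.6, 2.5, 0.5]
opening: -0.003
```

```bash
python3 -m crank '[[0,0,0,-0.5,-5,-0.1,0],[0,0,0,-1,-10,-0.2,0],[0,0,0,-1.5,-15,-0.3,0],[0,0,0,-2,-20,-0.4,0]]';python3 look.py 13 "[-29,-235,3.7]"
```

```text
time_s: 16.98
position: [513.1, -17.0, 120.3]
orientation: [2.278, 2.056, -0.118]
wrist_force: [-0.3, 2.3, 1.1]
opening: 0.0
18 13 rms 0.67 tray shaker xy [ -2.2 126.5] yaw rel 0.05 capz 188.8
```

```bash
python3 -m crank '[[0,0,0,-0.4,-5,0,0],[0,0,0,-0.8,-10,0,0],[0,0,0,-1.2,-15,0,0],[0,0,0,-1.6,-20,0,0],[0,0,0,-2,-25,0,0]]'
```

```text
time_s: 17.65
position: [511.0, -42.0, 120.2]
orientation: [2.279, 2.056, -0.118]
wrist_force: [0.8, 1.2, 0.6]
opening: 0.003
```

```bash
python3 -m crank '[[0,0,0,-0.4,-5,0,0],[0,0,0,-0.8,-10,0,0],[0,0,0,-1.3,-15,0,0],[0,0,0,-1.8,-20,0,0]]';python3 look.py 14 "[-32,-280,3.7]"
```

```text
time_s: 18.15
position: [509.3, -62.0, 120.3]
orientation: [2.278, 2.056, -0.118]
wrist_force: [0.3, 1.4, -0.5]
opening: 0.002
18 11 rms 0.7 tray shaker xy [-3.1 81.3] yaw rel 0.57 capz 188.8
```

```bash
python3 -m crank '[[0,0,0,-0.5,-5,0,0],[0,0,0,-1,-10,0,0],[0,0,0,-1.5,-15,0,0],[0,0,0,-2,-20,0,0],[0,0,0,-2.5,-25,0,0]]';python3 look.py 15 "[-36,-305,3.7]"
```

```text
time_s: 18.82
position: [506.8, -87.0, 120.3]
orientation: [2.278, 2.056, -0.118]
wrist_force: [0.6, 2.1, 0.6]
opening: 0.0
18 9 rms 0.31 tray shaker xy [-2.6 56.6] yaw rel -0.28 capz 188.5
```

View pics/t15.png

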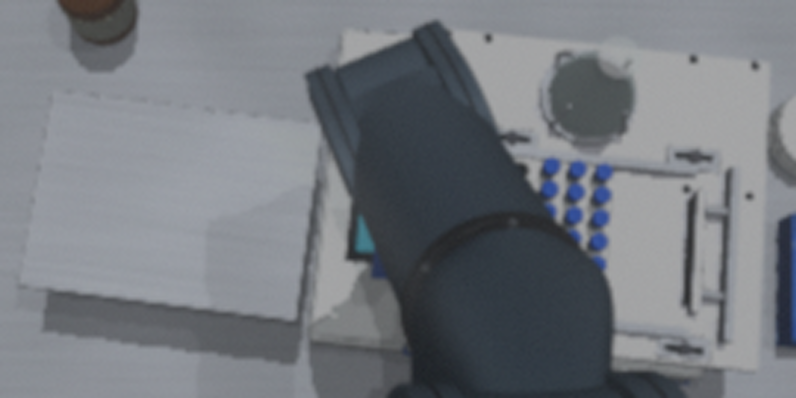

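Run:
```python
from lk import *
p,d=optics.snapshot('top');P=cloud('top',d)
for (X,Y) in [(430,40),(350,70),(480,90),(320,80),(400,150)]:
    u=int(140+X/2.95);v=int(115+Y/2.95); print(P[v,u].round())
p,d=optics.snapshot('side'); cv2.imwrite('pics/s1.png',p[:,:,::-1])
```

```text
[551. -66. 521.]
[537. -16. 503.]
[506. -93. 562.]
[527.   3. 510.]
[461. -43. 597.]
```

View pics/s1.png

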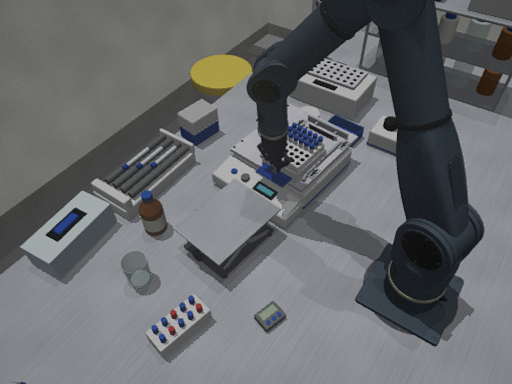

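```bash
python3 -m crank '[[0,0,0,-0.5,-5,0,0],[0,0,0,-1,-10,-0.5,0],[0,0,0,-1.5,-15,-1,0],[0,0,0,-2,-20,-1.6,0],[0,0,0,-2.5,-25,-2,0]]'
```

```text
time_s: 19.6
position: [505.0, -111.5, 118.8]
orientation: [2.278, 2.056, -0.116]
wrist_force: [-0.1, 4.5, 8.5]
opening: 0.005
```

```bash
python3 -m crank '[[0,0,0,-0.5,-5,0,0],[0,0,0,-1,-10,0,0],[0,0,0,-1.5,-15,0,0],[0,0,0,-2,-20,0,0],[0,0,0,-2.5,-25,0,0],[0,0,0,-2.9,-29,0,0],[0,0,0,-3.3,-33,0,0],[0,0,0,-3.6,-36,0,0]]'; python3 look.py 16 "[-40,-366,3.7]"
```

```text
time_s: 20.6
position: [501.3, -147.8, 118.8]
orientation: [2.278, 2.055, -0.116]
wrist_force: [0.6, 3.6, 5.1]
opening: -0.0
18 8 rms 0.32 tray shaker xy [19.5 -4.1] yaw rel -0.61 capz 188.7
```

```bash
python3 -m crank '[[0,0,0,-0.2,-2,-0.2,0],[0,0,0,-0.4,-4,-0.3,0],[0,0,0,-0.6,-6,-0.3,0],[0,0,0,-0.8,-8,-0.3,0],[0,0,0,-1,-10,-0.3,0],[0,0,0,-1.2,-12,-0.3,0]]'
python3 -m crank '[[0,0,0,-0.1,-1,0,0],[0,0,0,-0.2,-2,0,0],[0,0,0,-0.3,-3,0,0]]'
python3 -m crank '[[0,0,0,-0.1,-1,0,0],[0,0,0,-0.2,-2,0,0]]'
```

```text
time_s: 21.4
position: [500.4, -159.4, 118.7]
orientation: [2.277, 2.055, -0.116]
wrist_force: [0.2, 4.8, 8.3]
opening: -0.001
time_s: 21.78
position: [500.2, -161.9, 118.7]
orientation: [2.277, 2.056, -0.115]
wrist_force: [0.3, 8.4, 9.3]
opening: 0.004
time_s: 22.02
position: [500.1, -163.1, 118.7]
orientation: [2.277, 2.057, -0.114]
wrist_force: [-0.8, 8.5, 9.7]
opening: -0.001
```

```bash
python3 -m crank '[[0,0,0,-0.1,-0.7,0,0],[0,0,0,-0.15,-1.5,0,0]]'
python3 -m crank '[[0,0,0,-0.1,-0.7,0,0],[0,0,0,-0.15,-1.5,0,0]]'
```

```text
time_s: 22.28
position: [499.9, -164.3, 118.7]
orientation: [2.277, 2.058, -0.114]
wrist_force: [-1.1, 9.6, 9.9]
opening: 0.0
time_s: 22.52
position: [499.8, -165.8, 118.7]
orientation: [2.277, 2.058, -0.114]
wrist_force: [-0.3, 10.9, 9.7]
opening: 0.001
```

```bash
python3 -m crank '[[0,0,0,-0.1,-0.5,0,0],[0,0,0,-0.1,-1,0,0]]'
python3 -m crank '[[0,0,0,0,0,0,0],[0,0,0,0,0,0,0]]'
```

```text
time_s: 22.78
position: [499.7, -166.6, 118.7]
orientation: [2.277, 2.058, -0.113]
wrist_force: [-0.7, 10.4, 10.9]
opening: -0.004
time_s: 23.02
position: [499.7, -166.6, 118.7]
orientation: [2.277, 2.058, -0.113]
wrist_force: [-0.6, 10.5, 10.3]
opening: 0.001
```

```bash
cat > w.py <<'E'
import sys
from h import *
from station import sensors
from scipy.spatial.transform import Rotation as Rr
s=sensors.observe(); p,d=optics.snapshot('wrist'); i=optics.camera_info('wrist')
M=np.array(i['mount']);n=sys.argv[1]
cv2.imwrite(f'pics/w{n}.png',p[:,:,::-1])
K=np.array(i['mtx']);v,u=np.mgrid[0:384,0:512]
c=np.stack([(u-K[0,2])/K[0,0]*d,(v-K[1,2])/K[1,1]*d,d],-1)
T=c@M[:3,:3].T+M[:3,3]; W=T@Rr.from_rotvec(s['orientation']).as_matrix().T+s['position']
np.savez(f'w{n}.npz',p=p,d=d,W=W)
E
python3 w.py 2
```

```text
(no output)
```

View pics/w2.png

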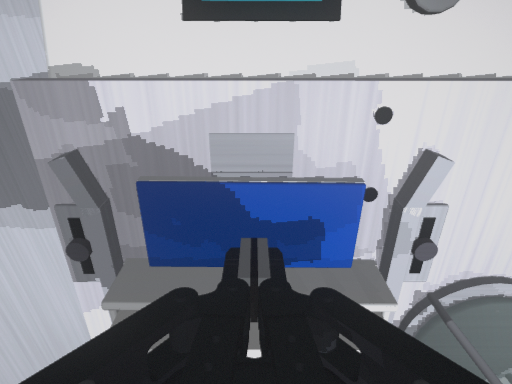

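Run:
```python
import numpy as np
f=np.load('w2.npz');W=f['W']
for v in range(122,190,3): print(v,np.median(W[v,225:280],0).round(1), 'plat',np.median(W[v,170:200],0).round(1))
```

```text
122 [506.9 -99.9 111.4] plat [476.  -96.7 111.2]
125 [ 506.8 -101.2  111.3] plat [475.7 -98.  111.5]
128 [ 506.6 -102.5  111.4] plat [475.6 -99.3 111.5]
131 [ 506.9 -104.   111.3] plat [ 475.2 -100.7  111.3]
134 [ 506.3 -105.4  111.6] plat [ 474.9 -102.2  111.3]
137 [ 506.2 -106.7  111.6] plat [ 474.8 -103.5  111.6]
140 [ 506.5 -108.1  111.7] plat [ 474.4 -104.9  111.3]
143 [ 505.9 -109.5  111.6] plat [ 474.  -106.5  111.1]
146 [ 506.2 -111.   111.5] plat [ 473.8 -107.8  111.4]
149 [ 505.6 -112.5  111.6] plat [ 473.7 -109.4  111.5]
152 [ 505.4 -114.1  111.6] plat [ 473.4 -110.7  111.5]
155 [ 505.3 -115.4  111.6] plat [ 473.4 -112.1  111.5]
158 [ 505.1 -116.9  111.6] plat [ 472.7 -113.7  111.3]
161 [ 504.9 -118.6  111.4] plat [ 472.5 -115.3  111.3]
164 [ 504.8 -120.2  111.5] plat [ 472.2 -116.7  111.5]
167 [ 504.7 -121.6  111.4] plat [ 471.8 -118.4  111.3]
170 [ 504.5 -123.1  111.6] plat [ 471.4 -119.8  111.4]
173 [ 504.3 -124.5  112.1] plat [ 471.1 -121.5  111.2]
176 [ 504.6 -126.4  111.7] plat [ 471.  -122.9  111.5]
179 [ 504.6 -126.7  114.6] plat [ 471.7 -122.9  115.5]
182 [ 504.1 -126.7  118.4] plat [ 472.3 -123.2  118.7]
185 [ 504.5 -127.7  119.4] plat [ 472.4 -124.4  119.5]
188 [ 503.8 -129.5  119.3] plat [ 472.  -125.9  119.5]
```

```bash
python3 -m crank '[[0,0,0,0,-0.4,0,0],[0,0,0,-0.1,-0.8,0,0]]'
python3 -m crank '[[0,0,0,0,-0.4,0,0],[0,0,0,-0.1,-0.8,0,0]]'; python3 w.py 3
python3 - <<'E'
import numpy as np
f=np.load('w3.npz');W=f['W']
for v in range(128,190,4): print(v,np.median(W[v,225:280],0).round(1))
E
```

```text
time_s: 23.32
position: [499.6, -167.2, 118.7]
orientation: [2.277, 2.058, -0.113]
wrist_force: [-0.7, 10.9, 10.6]
opening: 0.003
time_s: 23.58
position: [499.6, -167.8, 118.7]
orientation: [2.276, 2.058, -0.113]
wrist_force: [0.3, 12.2, 10.6]
opening: -0.001
128 [ 506.5 -103.7  111.6]
132 [ 506.3 -105.6  111.5]
136 [ 506.1 -107.5  111.6]
140 [ 505.9 -109.3  111.8]
144 [ 505.7 -111.1  111.8]
148 [ 505.5 -113.2  111.6]
152 [ 505.3 -115.3  111.6]
156 [ 505.1 -117.1  111.7]
160 [ 504.9 -119.2  111.7]
164 [ 505.1 -121.1  111.9]
168 [ 504.9 -123.3  111.8]
172 [ 504.2 -125.2  112.3]
176 [ 504.  -127.4  111.8]
180 [ 504.  -127.8  116.1]
184 [ 504.4 -128.6  119.4]
188 [ 503.7 -130.4  119.4]
```

```bash
python3 -m crank '[[0,0,0,0,-0.4,0,0],[0,0,0,-0.1,-0.8,0,0]]'
python3 -m crank '[[0,0,0,0,-0.4,0,0],[0,0,0,-0.1,-0.7,0,0]]'; python3 w.py 4
python3 - <<'E'
import numpy as np
f=np.load('w4.npz');W=f['W']
for v in range(128,190,4): print(v,np.median(W[v,225:280],0).round(1))
E
```

```text
time_s: 23.88
position: [499.5, -168.3, 118.7]
orientation: [2.276, 2.059, -0.113]
wrist_force: [-0.7, 13.4, 10.1]
opening: 0.004
time_s: 24.12
position: [499.5, -168.9, 118.7]
orientation: [2.276, 2.059, -0.112]
wrist_force: [-1.6, 13.9, 11.4]
opening: 0.003
128 [ 506.4 -104.8  111.5]
132 [ 506.2 -106.4  112. ]
136 [ 506.1 -108.3  112.4]
140 [ 505.9 -110.   112.8]
144 [ 505.7 -111.8  113.4]
148 [ 505.5 -113.6  114. ]
152 [ 505.3 -115.3  114.4]
156 [ 505.2 -117.2  114.9]
160 [ 505.  -118.9  115.4]
164 [ 504.8 -120.8  115.9]
168 [ 504.6 -122.6  116.5]
172 [ 504.3 -124.3  117.5]
176 [ 504.2 -126.2  117.3]
180 [ 504.  -128.8  115.9]
184 [ 503.8 -129.7  119.1]
188 [ 503.6 -131.7  119.3]
```

View pics/w4.png

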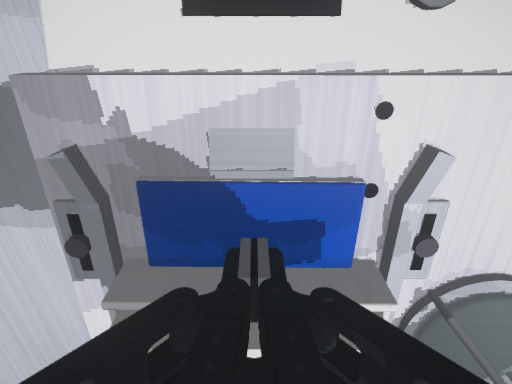

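```bash
python3 -m crank '[[0,0,0,0,0.7,0.3,0],[0,0,0,0.1,1.4,0.8,0],[0,0,0,0.2,2.2,1.4,0],[0,0,0,0.3,3,2,0],[0,0,0,0.5,5,3,0],[0,0,0,0.8,8,6,0],[0,0,0,1,10,20,0],[0,0,0,1,10,50,0],[0,0,0,1,12,90,0],[0,0,0,1,14,130,0],[0,0,0,1,14,130,0]]'; python3 w.py 5
python3 - <<'E'
import numpy as np
f=np.load('w5.npz');W=f['W'];
m=(abs(W[...,0]-505)<12)
for y in range(-100,-136,-2):
    k=m&(abs(W[...,1]-y)<1); print(y,np.median(W[k][:,2]).round(1),end='; ')
E
```

```text
time_s: 25.55
position: [500.8, -157.9, 251.9]
orientation: [2.275, 2.052, -0.112]
wrist_force: [-0.3, 0.5, -0.3]
opening: 0.002
-100 111.5; -102 111.3; -104 111.5; -106 111.8; -108 112.4; -110 112.7; -112 113.4; -114 114.1; -116 114.5; -118 115.1; -120 115.8; -122 116.2; -124 117.1; -126 117.3; -128 119.1; -130 336.0; -132 331.1; -134 325.8;
```

View pics/w5.png

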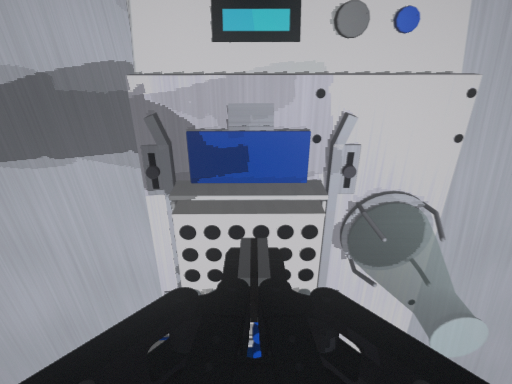

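```bash
python3 -m crank '[[0,0,0,0,0,15,0],[0,0,0,0,0,30,0],[0,0,0,0,0,30,0],[0,0,0,0,0,30,0]]'
python3 - <<'E'
from h import *
p,d=optics.snapshot('side'); cv2.imwrite('pics/s2.png',p[:,:,::-1])
E
```

```text
time_s: 26.1
position: [499.0, -157.8, 277.7]
orientation: [2.279, 2.056, -0.119]
wrist_force: [0.9, -0.3, -0.0]
opening: -0.0
```

View pics/s2.png

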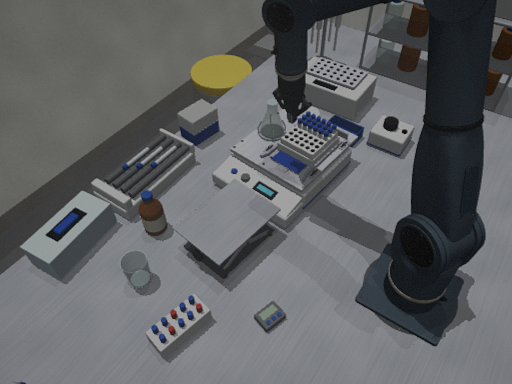

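The side view shows the tray at about (310,145) between the guides, with the other things where they stood and the hand clear above.

```bash
python3 -c "
from station import manip; print(manip.close_job())"
```

```text
the job is handed in; nothing more can be done
None
```

The tray is on the shaker, held between the sprung buffer and the catch, and I handed the job in with the clock at about 26 s.

- **Lining up:** On the jack I straightened the tray by about 4°, using light off-centre pushes on its trailing wall.
- **Crossing the gap:** I slid it across with closed fingers on the ledge, pressing about 15 N while the nose was unsupported. I eased off once the nose was on the platform. I never lifted it.
- **Seating:** I felt for the buffer in steps of about 0.5 mm until the catch snapped, then took the hand away. The push was about 14 N at most, including friction.
- **Forces:** The highest reading was one brief downward press of 25 N while the tray was still on the jack, under the 45 N limit. These are readings at the end of each move, so peaks in between were not seen.

**Last checks:**
- **Catch:** The wrist camera showed the leaf's inner end about 6 mm above the platform, right behind the tray. It was still up after the hand left.
- **Hand:** The wrist force was near zero, with the hand about 150 mm above the ledge.
- **Bench:** In the side view the flask and the other things looked to be where they stood. I did not measure them.

**Disagreements:** The top-camera tray fits got less reliable towards the end, because the arm hid some tubes. One fit near the end was off by a whole column of tubes, so I relied on hand position, force and the wrist camera for the final push. I did not measure how far the buffer is pressed.

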